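Seat the rack stop plate in its spring-clip bracket

ROBOT

A 6-joint arm with a two-finger parallel gripper is mounted at the origin on the work surface. World frame = base frame: x ahead of the robot, y to its left, z up, the work surface at z = 0. Lengths are in m, angles in rad, forces in N, time in s.
With the tool pointing down it reaches from about 0.3 to 0.85 m from the base axis. Payload 5.4 kg.
Tool frame: the origin (TCP) lies midway between the tips of the shut fingers; the grasp point (between the pads) lies pinch_z behind it (pinch_z is the distance from the TCP to the grasp point, in m); z points along the fingers, y is the direction in which the jaws open and shut (so a half turn about z gives the same grasp; the last joint's range is limited). The gripper opens to 85 mm and grips with 20 to 120 N. Pads are 22 mm wide; open, the fingers measure 114 mm over their backs; the gripper's body (76 mm by 85 mm) begins 54 mm behind the grasp point. The pads swing forward as they close: fully open they stand 13 mm farther back than shut.
Start: joints at [1.038, 0.158, 1.597, -0, 1.386, -0.21], TCP at [0.182, 0.545, 0.231] pointing down, gripper open.
Joint ranges: [-2.91, 2.91], [-0.94, 2.29], [0.18, 2.7], [-1.29, 4.43], [0.17, 2.64], [-3, 3]. Speed limits (rad/s): [2.57, 2.57, 3.14, 3.14, 3.14, 3.14].

INTERFACE

Orientations are given as a 3x3 rotation matrix whose columns are the frame's x, y, z axes.
In Python, from bench import get_obs, get_image, sign_off, spot_in, regions_of, pinpoint, pinch_z gives the robot as it stands.
- The arm moves only by the shell command python3 -m handwheel 'ROWS' [FORCE]. ROWS is JSON, a list of rows, each a list of 7 numbers: the shift along the tool's x, y, z in m, then the turn, a rotation vector about the tool's x, y, z in units of 6 degrees (1.0 is 6 degrees), then the gripper command: -1 is shut, 1 is fully open, values between are in proportion. In form: [[tx, ty, tz, ax, ay, az, hand], ...]. A call has 1 to 12 rows; each row shifts and turns the pose as measured when the row begins, along the tool's axes as they then stand; what a row does not reach is not made up. A row lasts 1/12 s, in which the tool goes at most 41.7 mm and 7.16 degrees, less where a joint would pass 70% of its speed; a pose out of reach is approached as far as the arm can. A call is refused whole if a number of a shift passes 0.0417 or a number of a turn 1, either way. A call with a gripper value outside its range is refused whole. The fingers move at their own pace and stop on an object; FORCE is the grip in N (left out, the last holds). Time passes only in rows, so rows that do not move let the fingers close. It gives the time, the measured TCP pose, the force and the opening at its end, in the units of the state.
- get_obs(): the state, without advancing time (a new reading comes with each control period).
- get_image(name): name is "scene" or "top" or "wrist"; returns a dict with "img" (400x640x3 uint8, red, green, blue), "K" (3x3 intrinsics, pixels), "k1" (the pictures are not rectified: a ray, as slopes to the right and down, at radius r is drawn at 1 + k1 r^2 times it, then the intrinsics apply), "view" (4x4, takes a point from world to camera coordinates). Camera axes: x right, y down, z forward; pixel columns grow to the right and rows downward; lengths in m; the calibration is good to about 2 mm. A picture is of the moment at which its call begins. There is no depth.
- sign_off(): hands the job in, once; it reports no verdict.
Trained networks look in the newest picture that a camera, given by its name, has taken for a name from the list of things; names that differ only in an ending like _2 or _b are one class to them, and where a whole thing is asked for, a point or a joint stands for the part that bears it (a point fixed in the world has none). Each returns a list of dicts, best first, with "score" (0 to 1); they miss things now and then, are a little off and sometimes report something else, mostly with a low value. They report only what shows in the picture. A call takes as long as a camera call. They do not tell look-alikes from the thing itself.
- spot_in(thing, camera): "at" ([x, y, z] in m, in world coordinates, good to about 4 mm: the middle of the surface that is visible of it).
- regions_of(thing, camera): "pixels" (400x640 bool, what is visible of it).
- pinpoint(thing, camera): "at" ([x, y, z] in m, in world coordinates, good to about 4 mm: a listed point, or the origin of a listed thing).
The state is a dict: "time_s": time; "qpos": joint angles; "dq": joint speeds; "effort": joint torques, N m; "ee_pos": TCP position; "ee_rot": TCP orientation; "ft_force": force on the tool from outside, world axes, zero at the start; "torque": the same for the moment, N m; "finger_gap": finger opening in m.
Only numpy, scipy, OpenCV 4.12 (cv2) and the standard library are available. Lean on these libraries where they do the work, as an engineer would, in place of code of your own. Each camera call takes 0.05 s, during which the arm holds its last target. There are 200 camera calls.

TASK

Take the stop plate that has two ears out of its stand and slide its ears down into the two slots of the lane bracket, feeling for the slots and pressing gently against the spring clips, until the plate sits fully home on the bracket's base; then let go of it. Do not force it: never push on the bracket with more than about 25 N. Leave the plain plate and everything else on the table where they are.

Things in the scene. Friction and masses are not known exactly. Their poses are not given: they have to be found in the camera images.
- plate: Black stop plate with ears, 0.08 to 0.17 kg, upright in a groove of the stand. Panel 90 wide (y) x 80 high (z) x 10 thick (x); each side a 15 mm long ear, 8 thick, from 5 to 35 mm above the underside, lower edge rounded (radius 4); 120 over the ears. Same front and back. Origin: centre of the underside; z up.
- plate_grip (a point): Point on the plate, 68 mm above its underside, at mid thickness: pinch it here across the 10 mm thickness (plate x), from above. The top edge is 12 mm higher.
- blank: Bystander: plain black plate without ears, 90 x 80 x 10 mm, in the stand's other groove; origin and axes as the plate's. Leave it.
- stand: White stand, fixed on the table, base 150 x 150 x 8 mm, two grooves along y at x = -42 and +42 mm, walls up to 38 mm above the table. The plates stand in them on the base's top (8 mm above the table), 1.5 mm play each side, and lift straight out. Which groove has the eared plate varies. Origin: centre of the underside.
- bracket: Dark steel base plate of the lane bracket, fixed on the table: 190 in y (centred), x from -45 to +85 mm, 12 thick; origin on its underside. On it is clamped an aluminium frame of two posts, each with an upright slot open above and on its inner side. The frame is clamped up to 22 mm off nominal, either way along bracket x: no reported pose shows this; find it by touch or sight.
- home (a point): Where the plate's origin comes when home (frame offset along x aside): 12 mm above the bracket's origin, on its base's top face, which carries the plate's underside. Axes as the bracket's; plate x lies along bracket x, either way round. The plate has 4 mm play each way in y.
- slot_left (a point): Nominal mouth of the slot at +y (frame offset along x aside): bracket (-1, 56.5, 60) mm. The slot is 10 wide in x (8 mm ear): front cheek x -14 to -6, up to z 60; back cheek x 4 to 12, up to z 85 (bracket frame). Both span |y| 49 to 70; outer wall from |y| 64. An ear held over the low front cheek and moved along +x meets the tall back cheek, and is then over the slot.
- slot_right (a point): As slot_left, at y = -56.5. In each slot a round-nosed spring clip at z 36 to 48 stands out of the front cheek to x = -2.8 and presses the ear on the back cheek with 2 to 4 N when pushed aside. Pushing the plate down past both clips and on to the bottom takes about 5 to 15 N all the way; its weight alone does not do it.
- clip_l (a joint): Spring clip in the slot at +y: 0 when free, grows (m) as it is pushed aside, about 0.0012 with the ear in the slot beside it.
- clip_r (a joint): The same in the slot at -y.
- jar: Bystander: small clear jar with white cap, 40 mm diameter, 55 high, between stand and bracket; origin at its underside. Leave it.
- screwdriver: Bystander: screwdriver, 170 mm long, lying flat; origin at its underside. Leave it.
- tipbox: Bystander: grey box with clear lid, 85 x 125 x 60 mm; origin at its underside. Leave it.
Mind the look-alikes: they are no part of the job. What is shaped like the plate but orange, pink or yellow is not meant.

How it is judged:
On the way, in this order (a step that is already met when the one before it is completed fails the run):
1. the eared plate is lifted clear of the stand (z of plate in the frame of stand above 0.05 m), for 0.1 s.
2. both ears are in the slots pushing the clips aside, plate upright and not yet home (z of plate in the frame of bracket between 0.016 and 0.045 m and x of plate in the frame of bracket between -0.0255 and 0.0245 m and y of plate in the frame of bracket between -0.006 and 0.006 m and angle between plate's own z axis and vertical below 0.1 rad and angle between the x axis of plate and the x axis of bracket, either way round below 0.05 rad and value of joint each of clip_l, clip_r above 0.0005 m), for 0.1 s.
At the end, for the whole second after the job is handed in: Eared plate home: origin 9 to 14.5 mm above the bracket's origin (nominal 12), within 24.5 mm of it in bracket x, within 6 mm in y; upright within 0.1 rad, its x within 0.05 rad of the bracket's x (either way round); both clips pushed aside over 0.5 mm; at rest and released (z of plate in the frame of bracket between 0.009 and 0.0145 m and x of plate in the frame of bracket between -0.0255 and 0.0245 m and y of plate in the frame of bracket between -0.006 and 0.006 m and angle between plate's own z axis and vertical below 0.1 rad and angle between the x axis of plate and the x axis of bracket, either way round below 0.05 rad and linear speed of plate below 0.02 m/s and value of joint each of clip_l, clip_r above 0.0005 m and contact force between the fingers and plate below 0.1 N); the robot touches nothing.
It fails at once if the plate is forced: its contact forces on the bracket, the clips' squeeze of about 15 N included, add up to more than 45 N (contact force between plate and bracket above 45 N).
It fails at once if the robot itself pushes on the bracket with more than 30 N (contact force between any of the fingers, the arm and bracket above 30 N).
It fails at once if a bystander is moved more than 20 mm (distance of any of blank, jar, screwdriver, tipbox from where it was at the start of the episode above 0.02 m).
It also fails if it takes over 51 s, if anything falls off the work surface, if the arm or the gripper's body presses on something with over 40 N, if the wrist force passes 120 N, or if a joint passes its speed limit or range.

## Working session

There is one attempt and no reset: what is moved stays moved. The work goes in short steps, Python scripts to look and compute and a shell command to move; the robot and the scene stay as the last step left them, time stands still between calls to the robot, and variables do not carry over. Pictures are saved under pics/ and viewed, about 8 in all and at most 12, crops included, and the job is handed in when it is done.

```bash
mkdir -p pics; python3 - <<'E'
from bench import *
import cv2, numpy as np
o=get_obs();print(o['time_s'],o['ee_pos'],np.round(o['ee_rot'],3).tolist(),o['ft_force'],pinch_z,o['finger_gap'])
for c in('scene','top'):
    d=get_image(c);cv2.imwrite(f'pics/{c}0.png',d['img'][...,::-1])
    print(c,d['K'].tolist(),d['k1'],np.round(d['view'],4).tolist())
    for t in('plate','blank','stand','bracket','plate_grip','home','slot_left','slot_right','jar','tipbox','screwdriver'):
        print(t,[(round(r['score'],2),np.round(r['at'],3).tolist()) for r in pinpoint(t,c)][:4])
E
```

```text
0.0 [0.18209493 0.54476698 0.23032591] [[-0.948, 0.317, -0.001], [0.317, 0.948, -0.002], [0.0, -0.002, -1.0]] [ 0.83866385 -0.46454179  0.7945423 ] 0.0187 0.08554502583295218
scene [[467.36240533759707, 0.0, 312.54348118104446], [0.0, 467.36240533759707, 194.87639710823302], [0.0, 0.0, 1.0]] -0.019291242076999424 [[-0.6639, 0.7475, -0.0211, 0.3211], [0.4649, 0.3904, -0.7946, -0.1543], [-0.5858, -0.5374, -0.6067, 1.5614], [0.0, 0.0, 0.0, 1.0]]
plate [(0.88, [0.448, -0.366, -0.0]), (0.8, [0.534, -0.208, 0.01]), (0.76, [0.381, -0.176, 0.002]), (0.65, [0.652, -0.368, -0.004])]
blank [(0.65, [0.614, -0.201, 0.007]), (0.4, [0.522, 0.0, -0.0])]
stand [(0.73, [0.576, -0.207, -0.002])]
bracket [(0.89, [0.541, 0.17, -0.0])]
plate_grip [(0.84, [0.453, -0.364, 0.067]), (0.8, [0.535, -0.209, 0.078]), (0.68, [0.614, -0.202, 0.007]), (0.64, [0.385, -0.18, 0.067])]
home [(0.57, [0.54, 0.173, 0.014])]
slot_left [(0.62, [0.54, 0.23, 0.061])]
slot_right [(0.96, [0.546, 0.116, 0.057])]
jar [(0.57, [0.521, -0.001, -0.002])]
tipbox [(0.65, [0.301, -0.368, -0.002])]
screwdriver [(0.58, [0.315, 0.363, 0.001
[... 355 characters left out ...]
18, -0.0]), (0.59, [0.654, -0.374, -0.005]), (0.54, [0.532, -0.204, 0.007]), (0.46, [0.451, -0.367, 0.001])]
blank [(0.5, [0.616, -0.204, 0.011]), (0.5, [0.531, -0.204, 0.008])]
stand [(0.72, [0.32, 0.367, 0.001]), (0.56, [0.579, -0.207, -0.001]), (0.17, [0.516, -0.002, 0.001])]
bracket [(0.86, [0.542, 0.17, 0.002])]
plate_grip [(0.73, [0.539, -0.204, 0.075]), (0.59, [0.451, -0.363, 0.065]), (0.46, [0.654, -0.376, 0.065])]
home [(0.8, [0.544, 0.167, 0.012]), (0.35, [0.537, -0.203, 0.074])]
slot_left [(0.74, [0.541, 0.228, 0.061])]
slot_right [(0.94, [0.543, 0.119, 0.063])]
jar [(0.44, [0.518, -0.004, -0.001])]
tipbox [(0.56, [0.303, -0.368, -0.0])]
screwdriver [(0.54, [0.321, 0.367, 0.001])]
```

View pics/scene0.png

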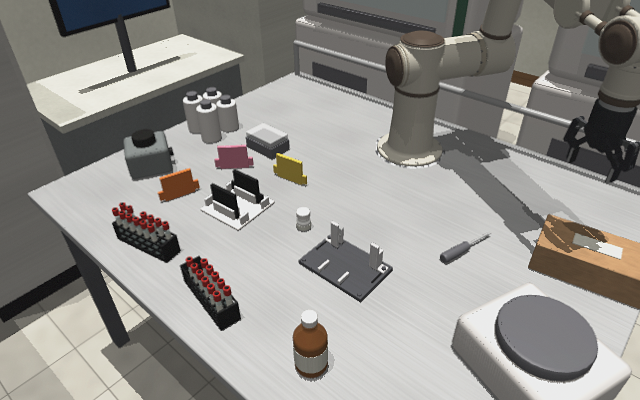

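View pics/top0.png

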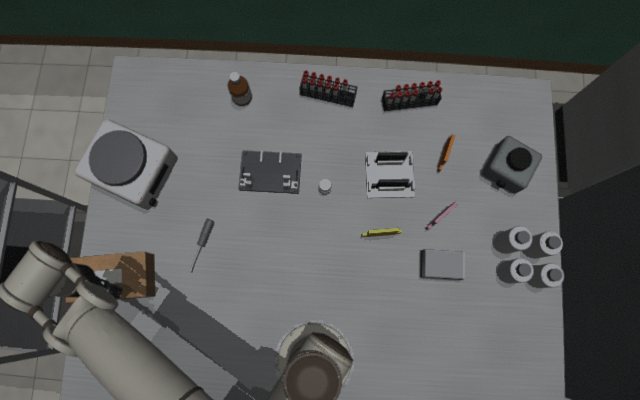

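Candidates: black plates at scene (247,186) and (225,200), both in the stand. The orange (178,185), pink (235,156) and yellow (290,169) plates are look-alikes. Next, a close crop of the two black ones, plus the yaw angles.

```bash
cat > h.py <<'E'
import numpy as np, cv2
from bench import *
def world(d,px,z):
    K=d['K'];k=np.array([d['k1'],0,0,0,0.])
    n=cv2.undistortPoints(np.float64(px).reshape(-1,1,2),K,k).reshape(-1,2)
    R=d['view'][:3,:3];t=d['view'][:3,3];c=-R.T@t
    r=np.c_[n,np.ones(len(n))]@R
    return c+r*((z-c[2])/r[:,2])[:,None]
def pix(d,p):
    return cv2.projectPoints(np.float64(p).reshape(-1,1,3),cv2.Rodrigues(d['view'][:3,:3])[0],d['view'][:3,3],d['K'],np.array([d['k1'],0,0,0,0.]))[0].reshape(-1,2)
E
python3 - <<'E'
from h import *
s=get_image('scene')['img'];t=get_image('top');d=t
a=cv2.resize(s[160:230,195:285,::-1],None,fx=6,fy=6,interpolation=cv2.INTER_CUBIC)
b=cv2.resize(t['img'][140:205,235:425,::-1],None,fx=4,fy=4,interpolation=cv2.INTER_CUBIC)
im=np.zeros((300+280,760,3),np.uint8);a=cv2.resize(a,(400,311))[:311];im[:311,:400]=a;im[320:580]=b
e=cv2.resize(s[215:305,290:400,::-1],(360,295),interpolation=cv2.INTER_CUBIC);im[:295,400:]=e
cv2.imwrite('pics/crop1.png',im)
for n,z,c in(('bracket',.012,'top'),('stand',.008,'top'),('jar',.055,'top')):
    for r in regions_of(n,c)[:2]:
        ys,xs=np.nonzero(r['pixels']);w=world(d,np.c_[xs,ys],z)[:,:2]
        print(n,r['score'],len(xs),cv2.minAreaRect(np.float32(w)*1000))
E
```

```text
bracket 0.79 2481 ((560.4435424804688, 175.50149536132812), (136.73106384277344, 193.7733612060547), 0.0039321910589933395)
stand 0.91 1762 ((575.2019653320312, -203.0938262939453), (153.82907104492188, 157.76116943359375), 3.5640664100646973)
jar 0.45 172 ((511.70648193359375, -2.7296981811523438), (46.79512405395508, 36.381446838378906), 3.434525728225708)
```

View pics/crop1.png

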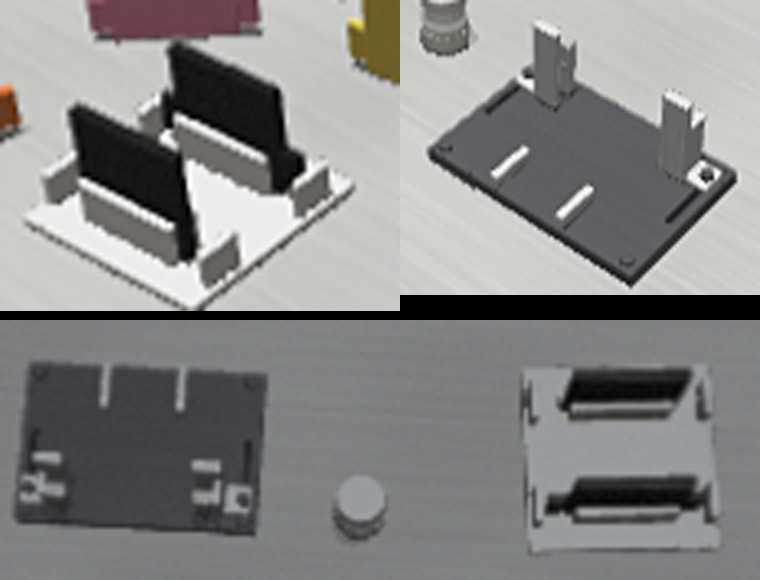

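The eared plate is the one nearer the robot, at scene (247,186), top (390,184): its ears show at both ends. The other has none. Next I work out the yaws and the frame offset from the corners.

```bash
python3 - <<'E'
from h import *
d=get_image('top')
f=lambda L:[(235+u/4,140+(v-320)/4) for u,v in L]
w=world(d,f([(28,363),(267,375),(14,521),(256,535)]),.012)[:,:2]
print('bracket corners',w.round(4).tolist())
for a,b in((0,1),(2,3)): v=w[a]-w[b];print('yaw',np.degrees(np.arctan2(-v[0],v[1])),np.linalg.norm(v))
for a,b in((0,2),(1,3)): v=w[a]-w[b];print('yaw',np.degrees(np.arctan2(v[1],v[0])),np.linalg.norm(v))
print('mean',w.mean(0))
w=world(d,f([(524,367),(707,366),(529,552),(720,547)]),.008)[:,:2]
for a,b in((0,1),(2,3)): v=w[a]-w[b];print('S yaw',np.degrees(np.arctan2(-v[0],v[1])),np.linalg.norm(v))
for a,b in((0,2),(1,3)): v=w[a]-w[b];print('S yaw',np.degrees(np.arctan2(v[1],v[0])),np.linalg.norm(v))
print('mean',w.mean(0))
print('tall tops',world(d,f([(47,458),(207,466)]),.085).round(4).tolist())
print('low tops',world(d,f([(50,489),(207,497)]),.060).round(4).tolist())
for n in('plate','blank'):
  for r in regions_of(n,'top')[:5]:
    ys,xs=np.nonzero(r['pixels']);print(n,r['score'],xs.mean(),ys.mean(),len(xs))
E
```

```text
bracket corners [[0.6235, 0.2682], [0.6247, 0.0772], [0.494, 0.2667], [0.4941, 0.0769]]
yaw 0.34339630626929574 0.19097713568196514
yaw 0.028762220952973067 0.18976403324958577
yaw 0.6784772547419121 0.12955115740602324
yaw 0.1423135515042768 0.13059181130496042
mean [0.55908609 0.17223827]
S yaw 3.8889312043222 0.1467397889262044
S yaw 4.961572839315601 0.14993950401856207
S yaw 3.641820889855533 0.15112732118257
S yaw 4.8629519167748665 0.14834047726054184
mean [ 0.57531929 -0.20552636]
tall tops [[0.5272, 0.2326, 0.085], [0.5281, 0.1127, 0.085]]
low tops [[0.5096, 0.2325, 0.06], [0.5105, 0.1131, 0.06]]
plate 0.82 445.86224489795916 150.6887755102041 196
plate 0.73 382.1834061135371 232.0829694323144 229
plate 0.64 392.13861386138615 182.79207920792078 303
plate 0.58 441.53719008264466 215.04132231404958 121
blank 0.83 390.4556451612903 155.9798387096774 248
blank 0.45 392.19417475728153 182.6504854368932 309
```

Frame offset comes out near −19 mm, so home is about (0.520, 0.172) at yaw about 0.3°. The plate is near (0.535, −0.208) at yaw about 4.3°. I turn the tool first, then travel.

```bash
python3 -m handwheel '[[0,0,0,0,0,0.95,1],[0,0,0,0,0,0.95,1],[0,0,0,0,0,0.95,1],[0,0,0,0,0,0.95,1],[0,0,0,0,0,0.95,1],[0,0,0,0,0,0.95,1],[0,0,0,0,0,0.95,1],[0,0,0,0,0,0.95,1],[0,0,0,0,0,0.95,1],[0,0,0,0,0,0.95,1],[0,0,0,0,0,0.95,1],[0,0,0,0,0,0.95,1]]' 40
python3 -m handwheel '[[-0.036,0.014,0,0,0,0,1],[-0.036,0.014,0,0,0,0,1],[-0.036,0.014,0,0,0,0,1],[-0.036,0.014,0,0,0,0,1],[-0.036,0.014,0,0,0,0,1],[-0.036,0.014,0,0,0,0,1],[-0.036,0.014,0,0,0,0,1],[-0.036,0.014,0,0,0,0,1],[-0.036,0.014,0,0,0,0,1],[-0.036,0.014,0,0,0,0,1],[-0.036,0.014,0,0,0,0,1],[-0.036,0.014,0,0,0,0,1]]'
cat >> h.py <<'E'
def go(x,y,z,head):
    "remaining move to TCP xyz, tool-y heading (deg): tool-axis shift, az units, tilt units"
    o=get_obs();R=o['ee_rot'];d=R.T@(np.array([x,y,z])-o['ee_pos'])
    h=np.degrees(np.arctan2(R[1,1],R[0,1]))
    c,s=np.cos(np.radians(head)),np.sin(np.radians(head))
    T=np.array([[-s,c,0],[c,s,0],[0,0,-1]]).T
    rv=cv2.Rodrigues(R.T@T)[0].ravel()/np.radians(6)
    print('t',o['time_s'],'pos',o['ee_pos'].round(4),'head',h.round(2),'shift',d.round(4),'turn',rv.round(3),'F',o['ft_force'].round(1),'gap',round(o['finger_gap'],4))
E
python3 -c "
from h import *
go(.535,-.208,.17,4.3)"
```

```text
time_s: 2.6
ee_pos: [0.1824, 0.5453, 0.2313]
ee_rot: [[0.003, 1.0, -0.0], [1.0, -0.003, -0.0], [-0.0, -0.0, -1.0]]
ft_force: [-0.8, -0.3, -0.4]
finger_gap: 0.0855
time_s: 3.6
ee_pos: [0.3514, 0.1006, 0.2302]
ee_rot: [[-0.007, 1.0, 0.007], [1.0, 0.007, 0.002], [0.002, 0.007, -1.0]]
ft_force: [0.8, 0.3, -0.1]
finger_gap: 0.0852
t 3.6 pos [0.3514 0.1006 0.2302] head 0.42 shift [-0.3101  0.1809  0.0607] turn [ 0.064 -0.019 -0.647] F [ 0.8  0.3 -0.1] gap 0.0852
```

```bash
python3 -m handwheel '[[-0.035,0.02,0.003,0,0,0,1],[-0.035,0.02,0.003,0,0,0,1],[-0.035,0.02,0.003,0,0,0,1],[-0.035,0.02,0.003,0,0,0,1],[-0.035,0.02,0.003,0,0,0,1],[-0.035,0.02,0.003,0,0,0,1],[-0.035,0.02,0.003,0,0,0,1],[-0.035,0.02,0.003,0,0,0,1],[-0.031,0.02,0.003,0,0,0,1],[0,0,0,0,0,-0.65,1],[0,0,0,0,0,0,1]]' >/dev/null
python3 - <<'E'
from h import *
go(.535,-.208,.057,4.3)
for c in ('wrist','top'):
    d=get_image(c)
    if c=='wrist': cv2.imwrite('pics/w1.png',d['img'][...,::-1])
    for n in('plate','plate_grip'): print(c,n,[(round(r['score'],2),np.round(r['at'],4).tolist()) for r in pinpoint(n,c)][:3])
E
```

```text
t 4.5167 pos [ 0.537  -0.2303  0.2042] head 3.7 shift [ 0.0225 -0.0027  0.1472] turn [ 0.143  0.011 -0.1  ] F [ 0.8  1.1 -0.8] gap 0.0856
wrist plate [(0.93, [0.5338, -0.2088, 0.0069]), (0.83, [0.3807, -0.1726, -0.0025]), (0.72, [0.6529, -0.3748, 0.0007])]
wrist plate_grip [(0.81, [0.4541, -0.3663, 0.0678]), (0.66, [0.3881, -0.1812, 0.0681]), (0.55, [0.6542, -0.3793, 0.0675])]
top plate [(0.68, [0.4482, -0.3642, 0.0002])]
top plate_grip [(0.5, [0.45, -0.3651, 0.0676]), (0.48, [0.3861, -0.1857, 0.0666])]
```

View pics/w1.png

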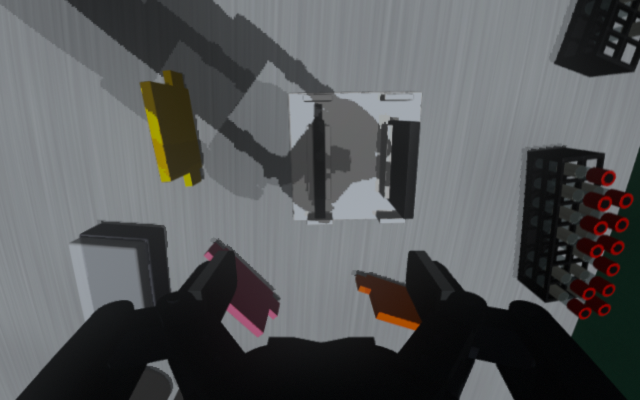

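The wrist view shows the eared plate's top edge as a dark vertical strip at columns 313–325, rows about 120–218. The blank is at (405,170). I refine position and yaw from the strip.

```bash
python3 - <<'E'
from h import *
d=get_image('wrist')
w=world(d,[(319,122),(319,217),(313,170),(325,170)],.088);print(w.round(4).tolist())
for r in regions_of('plate','wrist')[:3]:
    ys,xs=np.nonzero(r['pixels'])
    if 280<xs.mean()<360:
        print(xs.min(),xs.max(),ys.min(),ys.max())
        for y in range(110,225,10):
            q=xs[ys==y]
            if len(q):
                a=world(d,[(q.min(),y),(q.max()+1,y)],.088);print(y,q.min(),q.max(),a.round(4)[:,:2].tolist())
c=d['img'][95:225,290:350,::-1];cv2.imwrite('pics/w1c.png',cv2.resize(c,None,fx=5,fy=4.5,interpolation=cv2.INTER_CUBIC))
E
```

```text
[[0.532, -0.1613, 0.088], [0.5376, -0.2482, 0.088], [0.5293, -0.2036, 0.088], [0.5402, -0.2029, 0.088]]
```

View pics/w1c.png

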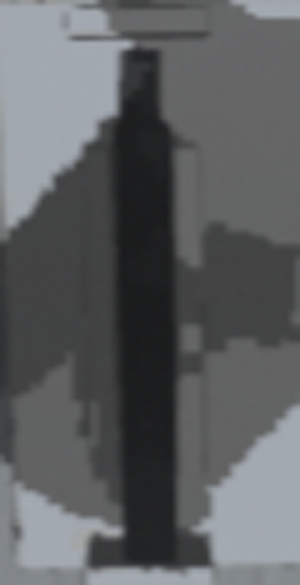

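Plate at (0.535, −0.206), yaw about 4.4°. Now align and descend.

```bash
python3 -m handwheel '[[0.0245,-0.0025,0,0.14,0,-0.12,1],[0,0,0.03,0,0,0,1],[0,0,0.03,0,0,0,1]]' >/dev/null; python3 -c "
from h import *
go(.535,-.206,.057,4.4)"
```

```text
t 5.1667 pos [ 0.5373 -0.2052  0.1535] head 4.5 shift [ 0.0007 -0.0039  0.0965] turn [0.148 0.13  0.015] F [-0.3 -0.2 -0.6] gap 0.0854
```

```bash
python3 -m handwheel '[[0,-0.002,0,0.15,0.13,0,1],[0,0,0.03,0,0,0,1],[0,0,0.03,0,0,0,1]]' >/dev/null; python3 -c "
from h import *
go(.535,-.206,.057,4.4)"
```

```text
t 5.4167 pos [ 0.5362 -0.2043  0.0955] head 4.6 shift [-0.0016 -0.0014  0.0385] turn [0.014 0.009 0.033] F [-0.2 -0.  -0.4] gap 0.0855
```

```bash
python3 -m handwheel '[[-0.0015,-0.0014,0.019,0,0,0,1],[0,0,0.019,0,0,0,1],[0,0,0,0,0,0,1]]' >/dev/null; python3 -c "
from h import *
go(.535,-.206,.057,4.4)"
python3 -m handwheel '[[0,0,0,0,0,0,-1],[0,0,0,0,0,0,-1],[0,0,0,0,0,0,-1],[0,0,0,0,0,0,-1],[0,0,0,0,0,0,-1],[0,0,0,0,0,0,-1],[0,0,0,0,0,0,-1],[0,0,0,0,0,0,-1],[0,0,0,0,0,0,-1],[0,0,0,0,0,0,-1]]' 40 >/dev/null;python3 -c "
from h import *
go(.535,-.206,.057,4.4)"
```

```text
t 5.6667 pos [ 0.533  -0.2045  0.0547] head 4.61 shift [-0.0016  0.0018 -0.0023] turn [-0.045 -0.036  0.035] F [-0.4  0.3 -1. ] gap 0.0853
t 6.5 pos [ 0.5373 -0.2073  0.0643] head 4.62 shift [ 0.0015 -0.0022  0.0073] turn [0.028 0.025 0.037] F [ 0.1 -0.7 -0.9] gap 0.009
```

```bash
cat >> h.py <<'E'
def avg(n=4):
    P=[];F=[];G=[]
    for i in range(n):
        get_image('top');o=get_obs();P.append(o['ee_pos']);F.append(o['ft_force']);G.append(o['finger_gap'])
    print('avg pos',np.mean(P,0).round(4),'sd',np.std(P,0).round(4),'F',np.mean(F,0).round(2),'gap',np.mean(G).round(4))
E
python3 -c "
from h import *
avg()"
```

```text
avg pos [ 0.5373 -0.2073  0.0643] sd [0. 0. 0.] F [ 0.23  0.03 -0.88] gap 0.0091
```

```bash
python3 - <<'E'
from h import *
d=get_image('scene');c=d['img'][130:240,185:305,::-1]
cv2.imwrite('pics/s2.png',cv2.resize(c,None,fx=5,fy=5,interpolation=cv2.INTER_CUBIC))
print([(round(r['score'],2),np.round(r['at'],4).tolist()) for r in pinpoint('plate','scene')][:5])
E
```

```text
[(0.95, [0.6546, -0.3709, -0.0034]), (0.78, [0.3829, -0.1781, 0.0005]), (0.69, [0.5371, -0.2079, 0.0115]), (0.49, [0.4505, -0.3657, -0.0003])]
```

View pics/s2.png

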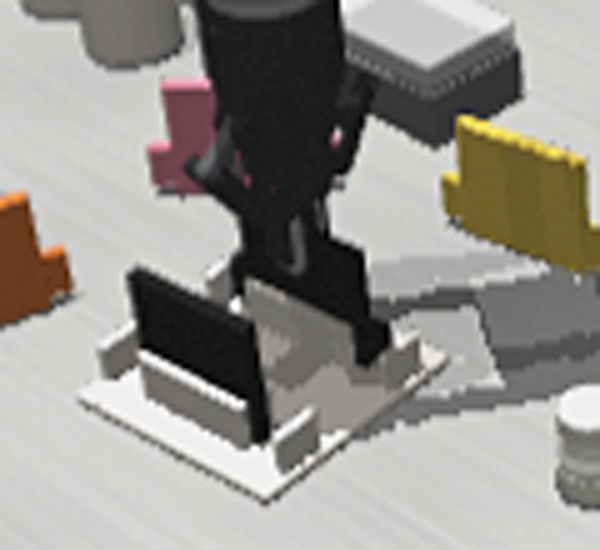

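The plate is still seated in the stand, with the grip about 7 mm high. A quick regrip lower.

```bash
python3 -m handwheel '[[0,0,0,0,0,0,-0.6],[0,0,0,0,0,0,-0.6],[0,-0.001,0.007,0,0,0,-0.6],[0,0,0.002,0,0,0,-0.6],[0,0,0,0,0,0,-1],[0,0,0,0,0,0,-1],[0,0,0,0,0,0,-1],[0,0,0,0,0,0,-1]]' 60 ;python3 -c "
from h import *
go(.535,-.206,.057,4.4)"
```

```text
time_s: 7.47
ee_pos: [0.5371, -0.2081, 0.0557]
ee_rot: [[-0.081, 0.997, 0.005], [0.997, 0.081, -0.004], [-0.004, 0.004, -1.0]]
ft_force: [-0.1, 0.1, 0.9]
finger_gap: 0.0094
t 7.4667 pos [ 0.5371 -0.2081  0.0557] head 4.63 shift [ 0.0023 -0.0019 -0.0013] turn [0.041 0.038 0.039] F [-0.1  0.1  0.9] gap 0.0094
```

```bash
python3 -m handwheel '[[0,0,-0.01,0,0,0,-1],[0,0,-0.025,0,0,0,-1],[0,0,-0.025,0,0,0,-1],[0,0,-0.025,0,0,0,-1],[0,0,-0.025,0,0,0,-1],[0,0,-0.025,0,0,0,-1],[0,0,0,0,0,0,-1]]' >/dev/null ;python3 -c "
from h import *
go(.520,.172,.19,0.3)
get_image('scene');print([(round(r['score'],2),np.round(r['at'],4).tolist()) for r in pinpoint('plate','scene')][:5])
get_image('wrist');print([(round(r['score'],2),np.round(r['at'],4).tolist()) for r in pinpoint('plate','wrist')][:5])"
```

```text
t 8.05 pos [ 0.5351 -0.2059  0.1964] head 4.6 shift [0.3779 0.0153 0.0064] turn [ 0.021 -0.001  0.717] F [ 0.3 -0.9  0.5] gap 0.0089
[(0.97, [0.653, -0.3708, -0.0056]), (0.96, [0.533, -0.2052, 0.1505]), (0.78, [0.4513, -0.3639, -0.0017]), (0.75, [0.3824, -0.1763, -0.0022])]
[(0.96, [0.3851, -0.1769, -0.0013]), (0.65, [0.5319, -0.2018, 0.1438])]
```

```bash
python3 -m handwheel '[[0,0,0,0,0,0.72,-1],[0.034,-0.003,0,0,0,0,-1],[0.034,-0.003,0,0,0,0,-1],[0.034,-0.003,0,0,0,0,-1],[0.034,-0.003,0,0,0,0,-1],[0.034,-0.003,0,0,0,0,-1],[0.034,-0.003,0,0,0,0,-1],[0.034,-0.003,0,0,0,0,-1],[0.034,-0.003,0,0,0,0,-1],[0.034,-0.003,0,0,0,0,-1],[0.034,0,0,0,0,0,-1]]' >/dev/null ;python3 -c "
from h import *
go(.508,.1725,.125,0.3)"
```

```text
t 9.1667 pos [0.4904 0.147  0.1703] head -0.71 shift [0.0251 0.0194 0.0449] turn [-0.445 -0.15  -0.171] F [ 1.2 -0.5 -1.4] gap 0.009
```

```bash
python3 -m handwheel '[[0.012,0.01,0,-0.44,-0.15,-0.17,-1],[0.01,0.009,0,0,0,0,-1],[0,0,0.02,0,0,0,-1],[0,0,0,0,0,0,-1]]' >/dev/null ;python3 - <<'E'
from h import *
go(.508,.1725,.125,0.3)
for c in('top','scene'):
    d=get_image(c)
    print(c,[(n,round(r['score'],2),np.round(r['at'],4).tolist()) for n in('plate','bracket','slot_left','slot_right','plate_grip') for r in pinpoint(n,c) if abs(r['at'][1]-.17)<.08])
    u,v=pix(d,[[.51,.17,.08]])[0].astype(int);s=[(d['img'][max(0,v-40):v+40,u-60:u+60,::-1])][0]
    cv2.imwrite(f'pics/{c}3.png',cv2.resize(s,None,fx=6,fy=6,interpolation=cv2.INTER_CUBIC));print(u,v,s.shape)
E
```

```text
t 9.5 pos [0.503  0.1775 0.1416] head 0.9 shift [-0.0051  0.0052  0.0165] turn [-0.121 -0.007  0.099] F [-0.8 -0.7 -2.4] gap 0.0091
top [('plate', 0.43, [0.4987, 0.18, 0.0949]), ('bracket', 0.73, [0.5379, 0.1725, 0.0012]), ('slot_left', 0.96, [0.5393, 0.2319, 0.0592]), ('slot_right', 0.91, [0.5454, 0.1212, 0.0621]), ('plate_grip', 0.66, [0.5063, 0.1791, 0.1617])]
267 181 (80, 120, 3)
scene [('plate', 0.78, [0.5076, 0.1793, 0.1022]), ('plate', 0.6, [0.5416, 0.1749, 0.0117]), ('bracket', 0.56, [0.5419, 0.1706, 0.0006]), ('slot_left', 0.76, [0.5405, 0.2297, 0.0614]), ('slot_right', 0.76, [0.5437, 0.1149, 0.0545]), ('plate_grip', 0.6, [0.5069, 0.1751, 0.1712])]
357 230 (80, 120, 3)
```

View pics/scene3.png

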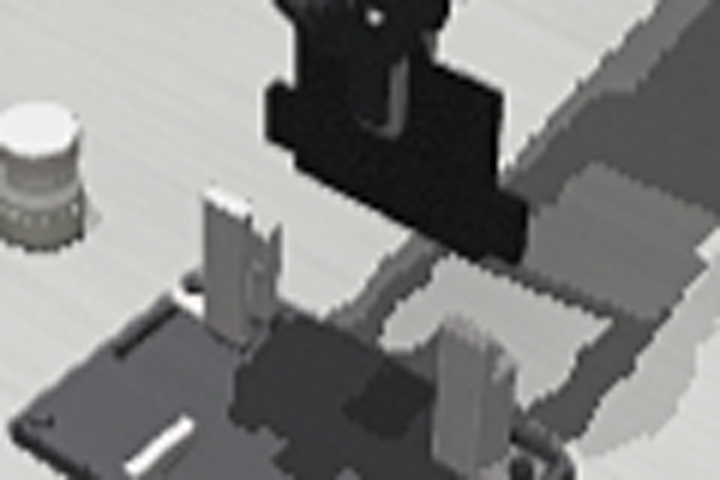

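```bash
python3 - <<'E'
from h import *
d=get_image('scene')
f=lambda L:[(297+u/6,190+v/6) for u,v in L]
w=world(d,f([(266,137),(524,262)]),.0987);print(w.round(4).tolist(),w.mean(0),w[1]-w[0])
w=world(d,f([(205,190),(250,212),(438,325),(482,345)]),.085);print('post tops, +x edges',w.round(4).tolist())
avg(2)
E
```

```text
[[0.5009, 0.1127, 0.0987], [0.4958, 0.2364, 0.0987]] [0.49833769 0.17455942 0.0987    ] [-0.00512975  0.12375947  0.        ]
post tops, +x edges [[0.5303, 0.1047, 0.085], [0.529, 0.1273, 0.085], [0.5336, 0.224, 0.085], [0.5317, 0.2432, 0.085]]
avg pos [0.5073 0.177  0.1475] sd [0. 0. 0.] F [-0.6   0.9  -1.17] gap 0.0091
```

```bash
python3 -m handwheel '[[-0.006,0.001,0,0,0,0,-1],[0,0,0.015,0,0,0,-1],[0,0,0.015,0,0,0,-1],[0,0,0,0,0,0,-1]]' >/dev/null ;python3 -c "
from h import *
avg(2);go(.510,.1713,.113,0.3)"
```

```text
avg pos [0.5108 0.1701 0.1198] sd [0.0004 0.0001 0.0006] F [ 0.34  0.14 -1.51] gap 0.0093
t 10.6833 pos [0.5112 0.1703 0.1203] head 0.83 shift [ 0.001  -0.0012  0.0073] turn [ 0.049 -0.02   0.088] F [ 1.3  0.3 -2. ] gap 0.0093
```

```bash
python3 -m handwheel '[[0.001,0,0.008,0.05,0,0.08,-1],[0,0,0,0,0,0,-1],[0,0.003,0,0,0,0,-1],[0,0,0,0,0,0,-1]]' |grep -v rot;python3 -c "
from h import *
avg(2);go(.520,.1713,.113,0.3)"; python3 -m handwheel '[[0,0.002,0,0,0,0,-1],[0,0,0,0,0,0,-1]]'|egrep 'ee_pos|ft'; python3 -m handwheel '[[0,0.0015,0,0,0,0,-1],[0,0,0,0,0,0,-1]]'|egrep 'ee_pos|ft'
```

```text
time_s: 11.02
ee_pos: [0.5163, 0.1713, 0.1144]
ft_force: [-0.1, -0.0, -0.9]
finger_gap: 0.0089
avg pos [0.5161 0.1714 0.1145] sd [0.0001 0.     0.0001] F [ 0.22  0.01 -0.66] gap 0.0091
t 11.1167 pos [0.5161 0.1714 0.1145] head 0.3 shift [-0.0001  0.0039  0.0015] turn [ 0.033 -0.023  0.   ] F [ 0.1  0.1 -0.7] gap 0.0088
ee_pos: [0.5185, 0.1715, 0.115]
ft_force: [-0.2, 0.8, -1.0]
ee_pos: [0.5203, 0.1715, 0.1152]
ft_force: [1.3, -0.3, -1.4]
```

```bash
for i in 1; do python3 -m handwheel '[[0,0.0015,0.001,0,0,0,-1],[0,0,0,0,0,0,-1]]'|egrep 'ee_pos|ft'; python3 -m handwheel '[[0,0.0015,0,0,0,0,-1],[0,0,0,0,0,0,-1]]'|egrep 'ee_pos|ft';  python3 -m handwheel '[[0,0.0015,0,0,0,0,-1]]'|egrep 'ee_pos|ft'; done; python3 -c "
from h import *
avg(4);go(.520,.1713,.113,0.3)"
```

```text
ee_pos: [0.5219, 0.1716, 0.1142]
ft_force: [0.4, 0.0, -1.4]
ee_pos: [0.5221, 0.1716, 0.1137]
ft_force: [-0.4, -0.3, -1.0]
ee_pos: [0.5225, 0.1717, 0.1133]
ft_force: [-6.7, 0.6, 2.8]
avg pos [0.5225 0.1717 0.1132] sd [0. 0. 0.] F [-5.53  0.13  0.48] gap 0.0091
t 12.0667 pos [0.5225 0.1717 0.1132] head 0.31 shift [-0.0003 -0.0025  0.0002] turn [-0.021 -0.023  0.001] F [-5.8  0.7  1.3] gap 0.0087
```

Back cheek met at x = 0.5222 with 6 N. I back off about 0.8 mm and go down.

```bash
python3 -m handwheel '[[0,-0.0008,0,0,0,0,-1],[0,0,0.004,0,0,0,-1],[0,0,0.004,0,0,0,-1]]'|egrep 'ee_pos|ft'; python3 -m handwheel '[[0,0,0.003,0,0,0,-1],[0,0,0,0,0,0,-1]]'|egrep 'ee_pos|ft';  python3 -c "
from h import *
avg(2);go(.5213,.1713,.108,0.3)"
```

```text
ee_pos: [0.5223, 0.1718, 0.1054]
ft_force: [-3.3, -0.1, -0.0]
ee_pos: [0.5221, 0.1717, 0.101]
ft_force: [-0.8, 1.2, -0.7]
avg pos [0.5221 0.1717 0.1013] sd [0.     0.     0.0001] F [-1.   -0.44 -1.88] gap 0.0091
t 12.5833 pos [0.5221 0.1717 0.1015] head 0.3 shift [-0.0004 -0.0009 -0.0065] turn [-0.006 -0.024 -0.   ] F [-0.6  0.4 -2. ] gap 0.009
```

```bash
python3 -m handwheel '[[0,-0.0004,0.003,0,0,0,-1],[0,0,0.003,0,0,0,-1]]'|egrep 'ee_pos|ft'; python3 -m handwheel '[[0,0,0.003,0,0,0,-1],[0,0,0.001,0,0,0,-1]]'|egrep 'ee_pos|ft';  python3 -c "
from h import *
avg(2);go(.5213,.1713,.06,0.3)"
```

```text
ee_pos: [0.5222, 0.1717, 0.0958]
ft_force: [-3.3, -0.6, 0.2]
ee_pos: [0.5221, 0.1717, 0.0911]
ft_force: [-1.8, -0.1, 0.1]
avg pos [0.5221 0.1717 0.0912] sd [0.     0.     0.0001] F [-0.85 -0.15 -1.75] gap 0.0093
t 13.0167 pos [0.5221 0.1717 0.0913] head 0.29 shift [-0.0005 -0.0008  0.0313] turn [ 0.002 -0.024 -0.001] F [-1.1 -0.9 -1.6] gap 0.0092
```

```bash
for k in 1; do python3 -m handwheel '[[0,0,0.002,0,0,0,-1]]'|egrep 'ee_pos|ft'; python3 -m handwheel '[[0,0,0.002,0,0,0,-1]]'|egrep 'ee_pos|ft';python3 -m handwheel '[[0,0,0.002,0,0,0,-1]]'|egrep 'ee_pos|ft';python3 -m handwheel '[[0,0,0.002,0,0,0,-1]]'|egrep 'ee_pos|ft'; done
```

```text
ee_pos: [0.5222, 0.1718, 0.0895]
ft_force: [-2.3, 0.4, 0.2]
ee_pos: [0.5222, 0.1718, 0.0874]
ft_force: [-1.9, -0.2, 0.1]
ee_pos: [0.5222, 0.1718, 0.0854]
ft_force: [-3.1, -0.2, 2.6]
ee_pos: [0.5222, 0.1719, 0.0839]
ft_force: [-7.2, -0.9, 10.9]
```

```bash
for k in 1; do python3 -m handwheel '[[0,0,0.002,0,0,0,-1]]'|egrep 'ee_pos|ft'; python3 -m handwheel '[[0,0,0.002,0,0,0,-1]]'|egrep 'ee_pos|ft';python3 -m handwheel '[[0,0,0.002,0,0,0,-1]]'|egrep 'ee_pos|ft';python3 -m handwheel '[[0,0,0.002,0,0,0,-1]]'|egrep 'ee_pos|ft'; done; python3 -c "
from h import *
avg(1);go(.5213,.1713,.0599,0.3)"
```

```text
ee_pos: [0.5223, 0.1719, 0.0829]
ft_force: [-7.0, -0.4, 9.1]
ee_pos: [0.5222, 0.172, 0.082]
ft_force: [-8.0, -2.0, 9.5]
ee_pos: [0.5223, 0.1721, 0.0811]
ft_force: [-8.0, -0.3, 8.5]
ee_pos: [0.5223, 0.1721, 0.0802]
ft_force: [-6.3, -1.5, 8.2]
avg pos [0.5223 0.1722 0.08  ] sd [0. 0. 0.] F [-6.4  -1.15  8.21] gap 0.0089
t 13.7333 pos [0.5223 0.1722 0.08  ] head 0.31 shift [-0.0009 -0.001   0.0201] turn [-0.016 -0.021  0.001] F [-6.4 -1.2  8.2] gap 0.0089
```

```bash
for k in 1; do python3 -m handwheel '[[0,0,0.003,0,0,0,-1]]'|egrep 'ee_pos|ft'; python3 -m handwheel '[[0,0,0.003,0,0,0,-1]]'|egrep 'ee_pos|ft';python3 -m handwheel '[[0,0,0.003,0,0,0,-1],[0,0,0.003,0,0,0,-1]]'|egrep 'ee_pos|ft';python3 -m handwheel '[[0,0,0.003,0,0,0,-1],[0,0,0.003,0,0,0,-1]]'|egrep 'ee_pos|ft'; done; python3 -c "
from h import *
d=get_image('scene');u,v=pix(d,[[.51,.17,.08]])[0].astype(int)
cv2.imwrite('pics/s4.png',cv2.resize(d['img'][v-50:v+50,u-60:u+60,::-1],None,fx=6,fy=6,interpolation=cv2.INTER_CUBIC));print([(round(r['score'],2),np.round(r['at'],4).tolist()) for r in pinpoint('plate','scene')][:5])
go(.5213,.1713,.0599,0.3)"
```

```text
ee_pos: [0.5223, 0.1723, 0.0783]
ft_force: [-6.7, -0.8, 8.7]
ee_pos: [0.5223, 0.1724, 0.0764]
ft_force: [-7.2, -0.0, 8.8]
ee_pos: [0.5223, 0.1726, 0.0724]
ft_force: [-6.3, -0.9, 7.8]
ee_pos: [0.5223, 0.1728, 0.0683]
ft_force: [-5.7, 0.1, 7.4]
[(0.86, [0.3823, -0.1794, -0.0022]), (0.79, [0.4528, -0.3698, 0.0024]), (0.67, [0.6541, -0.3717, -0.0038]), (0.64, [0.5244, 0.1734, 0.0228])]
t 14.3333 pos [0.5223 0.1728 0.0679] head 0.33 shift [-0.0016 -0.001   0.008 ] turn [-0.035 -0.021  0.005] F [-4.  -0.2  4.8] gap 0.009
```

View pics/s4.png

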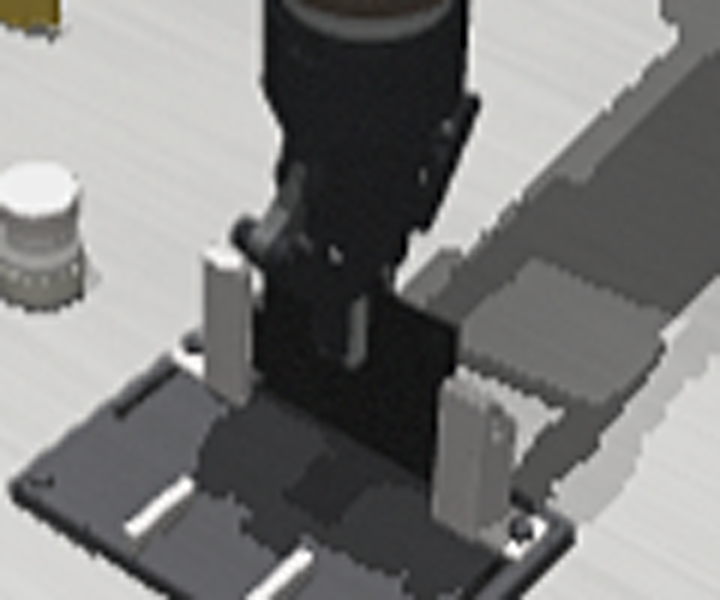

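The plate sits square between the posts with its ears behind the tall cheeks, underside about 8 mm above home. I press the rest with small steps.

```bash
for k in 1; do python3 -m handwheel '[[0,0,0.003,0,0,0,-1],[0,0,0.003,0,0,0,-1]]'|egrep 'ee_pos|ft'; python3 -m handwheel '[[0,0,0.0025,0,0,0,-1]]'|egrep 'ee_pos|ft';python3 -m handwheel '[[0,0,0.0025,0,0,0,-1]]'|egrep 'ee_pos|ft';python3 -m handwheel '[[0,0,0.002,0,0,0,-1]]'|egrep 'ee_pos|ft'; done
```

```text
ee_pos: [0.5224, 0.1731, 0.064]
ft_force: [-6.4, -0.6, 8.6]
ee_pos: [0.5224, 0.1732, 0.0623]
ft_force: [-5.4, -0.7, 7.2]
ee_pos: [0.5224, 0.1733, 0.0607]
ft_force: [-5.9, 0.3, 8.1]
ee_pos: [0.5224, 0.1734, 0.0597]
ft_force: [-9.1, -1.0, 18.4]
```

Force step to 18 N at TCP z 0.0597, where I expected home (0.0599). Relax and release.

```bash
python3 -m handwheel '[[0,0,0,0,0,0,-1],[0,0,0,0,0,0,-0.3],[0,0,0,0,0,0,-0.3],[0,0,0,0,0,0,-0.3],[0,0,0,0,0,0,-0.3],[0,0,0,0,0,0,-0.3]]'|grep -v rot
python3 -m handwheel '[[0,0,-0.01,0,0,0,-0.3],[0,0,-0.025,0,0,0,-0.3],[0,0,-0.03,0,0,0,-0.3],[0,0,-0.03,0,0,0,-0.3],[0,0,-0.03,0,0,0,-0.3],[0,0,0,0,0,0,-0.3]]'|grep -v rot; python3 - <<'E'
from h import *
d=get_image('scene');u,v=pix(d,[[.51,.17,.08]])[0].astype(int)
a=cv2.resize(d['img'][v-40:v+50,u-60:u+60,::-1],(400,300),interpolation=cv2.INTER_CUBIC)
print([(n,round(r['score'],2),np.round(r['at'],4).tolist()) for n in('plate','bracket') for r in pinpoint(n,'scene') if r['at'][1]>.1])
w=get_image('wrist');cv2.imwrite('pics/end.png',np.hstack([a,cv2.resize(w['img'][...,::-1],(400,300),interpolation=cv2.INTER_AREA)]))
print([(n,round(r['score'],2),np.round(r['at'],4).tolist()) for n in('plate','bracket') for r in pinpoint(n,'wrist') if r['at'][1]>.1])
avg(1)
E
```

```text
time_s: 15.25
ee_pos: [0.5255, 0.1735, 0.0609]
ft_force: [-0.5, -0.0, 0.0]
finger_gap: 0.0301
time_s: 15.75
ee_pos: [0.5242, 0.1729, 0.1925]
ft_force: [0.6, -0.1, 0.2]
finger_gap: 0.03
[('plate', 0.56, [0.5232, 0.1744, 0.0159]), ('bracket', 0.95, [0.5435, 0.1721, 0.0011])]
[('plate', 0.86, [0.5211, 0.1745, 0.0116]), ('bracket', 0.69, [0.5431, 0.1725, -0.0])]
avg pos [0.5191 0.1723 0.1829] sd [0. 0. 0.] F [ 0.79  0.43 -0.04] gap 0.03
```

View pics/end.png

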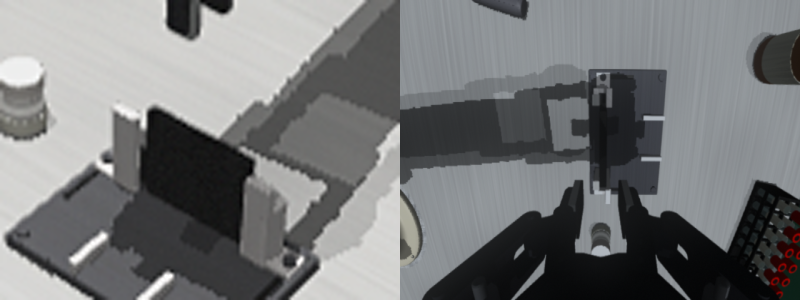

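The left image shows the released plate upright between the posts, top corner at crop (148,107), gripper clear above. One numeric height check against the projection before handing in.

```bash
python3 - <<'E'
from h import *
d=get_image('scene');u,v=pix(d,[[.51,.17,.08]])[0].astype(int)
for z in(.092,.097):
    p=pix(d,[[.5272,.174-.045,z],[.5272,.174+.045,z],[.532,.1035,.085]]);print(z,((p-[u-60,v-40])/.3).round(1).tolist())
g=cv2.cvtColor(d['img'],cv2.COLOR_RGB2GRAY)
for y in(.14,.16,.18,.2):
    a=[pix(d,[[.5223,y,z]])[0] for z in np.arange(.08,.105,.001)]
    print(y,[int(cv2.getRectSubPix(g,(1,1),tuple(map(float,q)))[0,0]) for q in a])
E
```

```text
0.092 [[142.4, 110.2], [243.5, 165.1], [111.1, 106.0]]
0.097 [[142.5, 105.0], [243.9, 159.8], [111.1, 106.0]]
0.14 [21, 22, 23, 24, 24, 23, 24, 24, 25, 25, 24, 24, 24, 26, 28, 31, 58, 89, 120, 145, 168, 191, 202, 204, 206]
0.16 [23, 24, 22, 20, 19, 19, 21, 22, 23, 24, 25, 24, 22, 20, 24, 45, 66, 89, 116, 144, 171, 184, 195, 207, 208]
0.18 [22, 22, 22, 22, 21, 21, 20, 20, 21, 21, 20, 17, 15, 17, 23, 30, 46, 79, 112, 143, 166, 189, 210, 208, 207]
0.2 [22, 20, 19, 20, 21, 22, 23, 24, 25, 24, 23, 22, 21, 20, 19, 22, 32, 42, 53, 68, 82, 96, 101, 106, 111]
```

By sight the top edge is 0–3 mm high, within calibration error (the post tops read about as high). A gentle touch with shut fingers on the top edge will settle it; home means contact at z ≈ 0.092.

```bash
python3 -m handwheel '[[0,0.003,0,0,0,0,-1],[0,0,0.025,0,0,0,-1],[0,0,0.025,0,0,0,-1],[0,0,0.015,0,0,0,-1],[0,0,0,0,0,0,-1],[0,0,0,0,0,0,-1]]'|grep -v rot;python3 -c "
from h import *
avg(2);go(.5223,.173,.094,.3)"
```

```text
time_s: 16.65
ee_pos: [0.5215, 0.1722, 0.1139]
ft_force: [0.8, -0.4, 0.3]
finger_gap: 0.0002
avg pos [0.5216 0.1722 0.1143] sd [0.0003 0.     0.0004] F [0.04 0.15 0.18] gap 0.0002
t 16.75 pos [0.5219 0.1723 0.1147] head 0.34 shift [0.0007 0.0007 0.0207] turn [-0.166 -0.007  0.006] F [-0.  -0.4  0.7] gap 0.0001
```

```bash
python3 -m handwheel '[[0,0,0.008,-0.16,0,0,-1],[0,0,0.006,0,0,0,-1],[0,0,0,0,0,0,-1]]'|egrep 'ee_pos|ft'; python3 -m handwheel '[[0,0,0.003,0,0,0,-1]]'|egrep 'ee_pos|ft'; python3 -m handwheel '[[0,0,0.002,0,0,0,-1]]'|egrep 'ee_pos|ft'; python3 -m handwheel '[[0,0,0.002,0,0,0,-1]]'|egrep 'ee_pos|ft'
```

```text
ee_pos: [0.5247, 0.1726, 0.1041]
ft_force: [0.3, 0.2, 0.1]
ee_pos: [0.5258, 0.1727, 0.1024]
ft_force: [-0.4, 0.1, -0.4]
ee_pos: [0.5262, 0.1727, 0.1008]
ft_force: [0.8, 0.1, 0.2]
ee_pos: [0.5268, 0.1728, 0.0993]
ft_force: [-0.2, -0.1, -0.3]
```

```bash
python3 -m handwheel '[[0,-0.0045,0,0,0,0,-1],[0,0,0.002,0,0,0,-1]]'|egrep 'ee_pos|ft'; python3 -m handwheel '[[0,0,0.002,0,0,0,-1]]'|egrep 'ee_pos|ft'; python3 -m handwheel '[[0,0,0.002,0,0,0,-1]]'|egrep 'ee_pos|ft'; python3 -m handwheel '[[0,0,0.002,0,0,0,-1]]'|egrep 'ee_pos|ft'
```

```text
ee_pos: [0.5225, 0.1728, 0.0976]
ft_force: [0.9, -0.2, 0.4]
ee_pos: [0.5225, 0.1728, 0.0956]
ft_force: [0.0, -0.4, 0.4]
ee_pos: [0.5224, 0.1728, 0.0935]
ft_force: [-0.3, -0.2, 0.4]
ee_pos: [0.5227, 0.173, 0.092]
ft_force: [-4.6, -0.4, 18.4]
```

Contact at z = 0.0920, exactly home. Now withdraw straight up and hand in.

```bash
python3 -m handwheel '[[0,0,-0.01,0,0,0,-1],[0,0,-0.03,0,0,0,-1],[0,0,-0.03,0,0,0,-1],[0,0,-0.02,0,0,0,-1],[0,0,0,0,0,0,-1],[0,0,0,0,0,0,-1],[0,0,0,0,0,0,-1]]'|grep -v rot; python3 - <<'E'
from h import *
d=get_image('wrist')
print([(n,round(r['score'],2),np.round(r['at'],4).tolist()) for n in('plate','bracket','jar') for r in pinpoint(n,'wrist') if r['at'][1]>-.1])
get_image('scene')
print([(n,round(r['score'],2),np.round(r['at'],4).tolist()) for n in('plate','blank','jar','tipbox','screwdriver') for r in pinpoint(n,'scene')[:1]])
print(sign_off())
E
```

```text
time_s: 18.25
ee_pos: [0.5209, 0.1727, 0.1858]
ft_force: [0.6, 0.0, 0.3]
finger_gap: -0.0001
[('plate', 0.59, [0.5204, 0.1764, 0.014]), ('bracket', 0.75, [0.5452, 0.1735, -0.0002]), ('jar', 0.76, [0.5204, -0.0019, -0.0019])]
[('plate', 0.97, [0.4527, -0.3672, 0.0001]), ('blank', 0.71, [0.6136, -0.2038, 0.0089]), ('jar', 0.61, [0.5209, 0.0018, 0.0006]), ('tipbox', 0.56, [0.2968, -0.3683, 0.0001]), ('screwdriver', 0.86, [0.3195, 0.3653, -0.0005])]
the job is handed in; nothing more can be done
None
```

I put the eared plate fully home in the bracket, let go of it and handed the job in at about 18 s of the 51 s allowed. `sign_off()` gives no verdict, and I never read the clip joints directly.

**How it went:**
- I took the eared plate from the stand groove nearer the robot. The first grip came out about 7 mm high, so I gripped it again lower.
- By sight the frame was clamped about 19 mm off nominal towards −x. Moving along +x, I felt the tall back cheek at x = 0.522 with about 6 N, about 2 mm further than the camera suggested.
- I pressed the plate past the clips with about 8–11 N until it stopped. The highest reading was 18 N, at the bottom.

**Last checks:**
- **Height:** after release I touched the plate's top edge with shut fingers, about 18 N. Contact came at z = 0.0920, exactly the home height.
- **Position:** the plate network's heights in the bracket were 11.6 to 15.9 mm. The top one is over the 14.5 mm limit and disagrees with the touch; I put it down to network and camera error and trusted the touch.
- **Release:** the arm was about 9 cm above the plate and touching nothing at hand-in.
- **Bystanders:** the blank, jar, tipbox and screwdriver were all found within about 6 mm of where they started, which is within the networks' error.

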